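# Reset the stay of a servery casement

## Task

The little casement window in the glazed screen is held by the wrong hole of its stay: set it on the middle hole. Lift the stay bar off the pin and lay it down level beside the pin, then let go of it and swing the window, while the stay lies there, to about where the middle hole will reach the pin; then take up the stay again and drop its middle hole over the pin so that it lies flat on the pin's shoulder, and let go. Leave the crockery, jars and pots where they are.

Things in the scene. Friction and masses are not known exactly. Their poses are not given: they have to be found in the camera images.
- pin: The stay's pin, fixed: a steel plate 34 x 34 x 6 mm, a round shoulder 18 mm in diameter up to 39 mm above the worktop, on it a pin 9 mm in diameter with a chamfered tip, ending 58 mm above the worktop. Origin on its axis at the worktop. It stands under either the outer or the inner hole of the stay (differs between starts); that hole is over it at the start.
- rest: A plain black rubber stub, 26 mm in diameter, 36 mm high, on the same kind of plate, fixed; it stands near the stay where the pin does not. Nothing drops over it. Origin on its axis at the worktop.
- sash (a joint): Angle of the window sash, rad: 0 shut in the screen, growing as it swings open towards the robot, clockwise seen from above (0 to 1.35; about 0.6 at the start). It turns stiffly (about 0.35 N m friction) and stays where it is left.
- sash_hinge (a point): Point on the sash's vertical hinge axis, fixed in the screen, 232 mm above the worktop.
- sash_corner (a point): Mid-thickness point of the sash's top edge, 260 mm from the hinge axis, 40 mm short of the free edge, 232 mm above the worktop. The sash is 300 mm wide, 22 mm thick; its top rail, 34 mm high, can be pinched from above across its thickness. The sash's lower edge is at 27 mm, the screen's top at 264 mm.
- stay (a joint): Lift of the stay bar about its pivot, rad: 0 level (a stop holds it, underside 40 mm above the worktop), growing as its far end is raised, to 0.8. It falls back to level when let go unless the pin is under it.
- stay_pivot (a point): Pivot of the stay on the sash's bottom rail, at the bar's underside; 230 mm along the sash from the hinge axis, 33 mm off its mid-plane on the robot's side. Axes: x along the bar to its far end, z up. The bar is flat aluminium, 28 mm wide, 6 mm thick, three 13.5 mm holes at 130, 175, 220 mm from here. The middle hole fits when pivot and pin are 175 mm apart seen from above.
- stay_middle_hole (a point): Centre of the middle hole at the bar's underside, 175 mm from the pivot.
- stay_grip (a point): Centre of the thumb grip at the stay's far end, 265 mm from the pivot, 8 mm above the bar's underside: a block 45 mm long along the bar, 22 mm wide, 16 mm high, its underside 40 mm above the worktop when level; pinch it across its width from above.
- stay_swivel: The small swivel block, 14 mm across, that carries the stay at its pivot (origin there). Stay and block turn sideways together, up to 1.4 rad either way of square to the sash, with slight friction, so when left lying the stay turns along with the sash.
- mug: Bystander: white mug, 80 mm across, 95 mm high. Origin at the centre of its underside.
- bowl: Bystander: blue bowl, 100 mm across, 45 mm high. Origin at the centre of its underside.
- milk_pot0: Bystander: small white milk portion pot, 42 mm across, 25 mm high. Origin at the centre of its underside.
- milk_pot1: Bystander: another such milk pot. Origin at the centre of its underside.
- sugar_jar: Bystander: clip-top glass jar with white lid, 100 mm across, 127 mm high. Origin at the centre of its underside.
- coffee_jar: Bystander: brown clip-top jar with black lid, same size. Origin at the centre of its underside.
- teaspoon: Bystander: steel teaspoon, 150 mm long. Origin at the centre of its underside.
Not all that is in view belongs to the job. Leave any black or red look-alike of the pin alone.

How it is judged (in metres and radians):
On the way, in this order (a step that is already met when the one before it is completed fails the run):
1. the stay has been lifted off the pin and lies level beside it (pin axis at least 18 mm to the side of the bar's middle line), let go ((y of pin in the frame of stay_pivot above 0.018 m or y of pin in the frame of stay_pivot below -0.018 m) and value of joint stay below 0.03 rad and contact force between the fingers and stay_swivel below 0.2 N), for 0.2 s.
2. the window has been swung, the stay lying level beside the pin untouched by the fingers, to where pivot and pin are 175 mm apart, within 20 mm (all of step 1 and horizontal distance between stay_pivot and pin between 0.155 and 0.195 m), for 0.2 s.
At the end, for the whole second after the job is handed in: The middle hole of the stay is over the pin (centre within 5 mm of the pin's axis), the bar lies level on the shoulder (its underside at the hole below 44 mm over the worktop, lift below 0.03 rad), everything still and let go (horizontal distance between stay_middle_hole and pin below 0.005 m and height (world z) of stay_middle_hole below 0.044 m and value of joint stay below 0.03 rad and contact force between the fingers and stay_swivel below 0.2 N and angular speed of stay_swivel below 0.05 rad/s); the robot touches nothing.
It fails at once if a bystander (mug, bowl, milk pots, jars, teaspoon) is moved by more than 30 mm (distance of any of mug, bowl, milk_pot0, milk_pot1, sugar_jar, coffee_jar, teaspoon from where it was at the start of the episode above 0.03 m).
It also fails if it takes over 64 s, if anything falls off the work surface, if the arm or the gripper's body presses on something with over 40 N, if the wrist force passes 120 N, or if a joint passes its speed limit or range.

## Robot

A 6-joint arm with a two-finger parallel gripper is mounted at the origin on the work surface. World frame = base frame: x ahead of the robot, y to its left, z up, the work surface at z = 0. Lengths are in mm, angles in degrees, forces in N, time in s.
With the tool pointing down it reaches from about 300 to 850 mm from the base axis. Payload 4.2 kg.
Tool frame: the origin (TCP) lies midway between the tips of the shut fingers; the grasp point (between the pads) lies pinch_z behind it (pinch_z is the distance from the TCP to the grasp point, in mm); z points along the fingers, y is the line along which they close (so a half turn about z gives the same grasp; the last joint's range is limited). The gripper opens to 91 mm and grips with 3 to 60 N. Pads are 32 mm wide; open, the fingers measure 118 mm over their backs; the gripper's body (76 mm by 178 mm) begins 60 mm behind the grasp point.
Start: joints at [66.75, 18.312, 89.639, -0, 72.044, -1.146], TCP at [216.376, 532.752, 213.976] pointing down, gripper open.
Joint ranges: [-177.97, 177.97], [-48.28, 115.42], [12.27, 149.76], [-77.06, 257.06], [2.81, 150.46], [-146.56, 146.56]. Speed limits (degrees/s): [147.25, 147.25, 180, 180, 180, 180].

## Interface

Orientations are given as [roll, pitch, yaw] about the fixed x, y, z axes, in that order (R = Rz(yaw) Ry(pitch) Rx(roll)).
In Python, from workcell import state, grab_frame, job_done, masks_of, landmark_of, pinch_z gives the robot as it stands. The module is installed in compiled form; this text tells all that it offers.
- The arm moves only by the tool move_arm, never from a script. Its argument "plan" is a list of rows, each an object of numbers: "x", "y", "z": the shift along the tool's x, y, z in mm; "rx", "ry", "rz": the turn, a rotation vector about the tool's x, y, z in rad. A call has 1 to 10 rows; each row shifts and turns the commanded pose from where the row before left it, along the tool's axes as they then stand; what a row does not reach is not made up. A row lasts 1/10 s, in which the tool goes at most 50 mm and 8.59 degrees, less where a joint would pass 70% of its speed; a pose out of reach is approached as far as the arm can. A call is refused whole if a number of a shift passes 50 or a number of a turn 0.15, either way. A call with a gripper value outside its range is refused whole. "grip" is the opening, from 0 (shut) to 1 (fully open), set as the call begins (left out, the last holds). The fingers move at their own pace and stop on an object; "squeeze" is the grip in N (left out, the last holds). Time passes only in rows, so rows that do not move let the fingers close. It gives the time, the measured TCP pose, the force, the opening and the grip force at its end, in the units of the state.
- state(): the state, without advancing time (a new reading comes with each control period).
- grab_frame(name): name is "scene" or "top"; returns a dict with "img" (384x512x3 uint8, red, green, blue), "z_map" (384x512 float32, mm along the optical axis (not along the pixel's ray), 0 where there is no reading), "fx", "fy", "cx", "cy" (pixels), "rvec" (rotation vector, rad) and "tvec" (3), from world to camera coordinates, as OpenCV has them. Camera axes: x right, y down, z forward; pixel columns grow to the right and rows downward; lengths in mm; the calibration is good to about 2 mm. A picture is of the moment at which its call begins.
- job_done(): hands the job in; it is judged then, once.
Trained networks look in the newest picture that a camera, given by its name, has taken for a name from the list of things; names that differ only in an ending like _2 or _b are one class to them, and where a whole thing is asked for, a point or a joint stands for the part that bears it (a point fixed in the world has none). Each returns a list of dicts, best first, with "p" (0 to 1); they miss things now and then, are a little off and sometimes report something else, mostly with a low value. They report only what shows in the picture. A call takes as long as a camera call. They do not tell look-alikes from the thing itself.
- masks_of(camera, label): "pixels" (384x512 bool, what is visible of it) and "box" ([centre column, centre row, width, height] in pixels, round what is visible of it).
- landmark_of(camera, label): "point" ([column, row] in pixels: a listed point, or the origin of a listed thing).
The state is a dict: "time_s": time; "qpos": joint angles; "qvel": joint speeds; "effort": joint torques, N m; "ee_pos": TCP position; "ee_rot": TCP orientation; "force": force on the tool from outside, world axes, zero at the start; "torque": the same for the moment, N m; "gripper_width": finger opening in mm; "gripper_force": force on a finger pad.
Only numpy, scipy, OpenCV 4.12 (cv2) and the standard library are available. Lean on these libraries where they do the work, as an engineer would, in place of code of your own. Each camera call takes 0.05 s, during which the arm holds its last target. There are 200 camera calls.

## Working session

There is one attempt and no reset: what is moved stays moved. The work goes in short steps, Python scripts to look and compute and a tool call to move; the robot and the scene stay as the last step left them, time stands still between calls to the robot, and variables do not carry over. Pictures are saved under pics/ and viewed, at most 10 in all, crops included, and the job is handed in when it is done.

Besides the shell and the picture viewer there is one more tool, called after ">>>" by a JSON object that holds its "method" and its "body". move_arm: Moves the arm, as the interface text tells. Its arguments: {"type":"object","properties":{"plan":{"type":"array","items":{"type":"object","properties":{"x":{"type":"number"},"y":{"type":"number"},"z":{"type":"number"},"rx":{"type":"number"},"ry":{"type":"number"},"rz":{"type":"number"}}}},"grip":{"type":"number"},"squeeze":{"type":"number"}},"required":["plan"]}

```bash
mkdir -p pics; cat > h.py <<'E'
import numpy as np, cv2
from workcell import *
def cam(f):
    R=cv2.Rodrigues(np.array(f['rvec'],float))[0]; return R,np.array(f['tvec'],float).ravel()
def ray(f,p):
    R,t=cam(f); d=R.T@np.array([(p[0]-f['cx'])/f['fx'],(p[1]-f['cy'])/f['fy'],1.]); return -R.T@t,d
def at_z(f,p,z):
    c,d=ray(f,p); return c+d*(z-c[2])/d[2]
def tri(f1,p1,f2,p2):
    c,d=ray(f1,p1); e,g=ray(f2,p2)
    s=np.linalg.lstsq(np.c_[d,-g],e-c,rcond=None)[0]; a=c+d*s[0]; b=e+g*s[1]
    return (a+b)/2,np.linalg.norm(a-b)
def deproj(f,p):
    u,v=int(round(p[0])),int(round(p[1])); z=f['z_map'][max(v-1,0):v+2,max(u-1,0):u+2]; z=z[z>0]
    if not len(z): return None
    c,d=ray(f,p); return c+d*np.median(z)
def proj(f,X):
    return cv2.projectPoints(np.array(X,float).reshape(-1,3),np.array(f['rvec'],float),np.array(f['tvec'],float),np.array([[f['fx'],0,f['cx']],[0,f['fy'],f['cy']],[0,0,1.]]),None)[0].reshape(-1,2)
E
cat > m.py <<'E'
from h import *
np.set_printoptions(precision=1,suppress=True)
F={n:grab_frame(n) for n in('scene','top')}
cv2.imwrite('pics/a.png',cv2.cvtColor(np.hstack([F['scene']['img']]),cv2.COLOR_RGB2BGR))
cv2.imwrite('pics/b.png',cv2.cvtColor(F['top']['img'],cv2.COLOR_RGB2BGR))
for n in F: print(n,'cam at',ray(F[n],(0,0))[0])
Z=dict(pin=0,rest=0,sash_hinge=232,sash_corner=232,stay_pivot=40,stay_middle_hole=40,stay_grip=48,mug=0,bowl=0,milk_pot0=0,sugar_jar=0,coffee_jar=0,teaspoon=0)
for l in Z:
    P={}
    for n in F:
        P[n]=landmark_of(n,l)
        for r in P[n][:4]: print(l,n,'p%.2f'%r['p'],np.array(r['point']),'atz',at_z(F[n],r['point'],Z[l]),'depth',deproj(F[n],r['point']))
    if P['scene'] and P['top']: print('   tri',*tri(F['scene'],P['scene'][0]['point'],F['top'],P['top'][0]['point']))
print(pinch_z() if callable(pinch_z) else pinch_z, state())
E
python3 m.py
```

```text
scene cam at [1277.2  261.2 1123.1]
top cam at [ 468.1   49.1 1244.8]
pin scene p0.67 [278.5 234.6] atz [602.7  94.7   0. ] depth [760.1 133.6 262. ]
pin scene p0.64 [264.9 166.7] atz [383.  -19.8   0. ] depth [388.  -18.3   6.2]
pin scene p0.59 [354.5 232.9] atz [526.5 293.    0. ] depth [531.  292.8   6.7]
pin scene p0.55 [311.  179.5] atz [383.9 127.8   0. ] depth [399.5 130.1  19.6]
pin top p0.67 [288.2 255.6] atz [376.1 -27.    0. ] depth [378.7 -24.9  34.9]
pin top p0.59 [256.1 209.7] atz [531.8  76.    0. ] depth [529.7  75.1  41.4]
pin top p0.41 [245.9 251.5] atz [393.2 113.7   0. ] depth [393.5 113.4   5.7]
pin top p0.39 [189.9 217.6] atz [511.2 300.7   0. ] depth [509.9 293.4  36.4]
   tri [ 336.   -13.7 -453.3] 83.04286653304267
rest scene p0.68 [311.9 222.1] atz [531.5 171.3   0. ] depth [532.5 171.4   1.5]
rest top p0.47 [229.6 212. ] atz [526.5 165.9   0. ] depth [524.3 161.6  45.9]
   tri [526.4 168.7  -8.6] 4.084952718501636
sash_hinge scene p0.80 [278.  235.9] atz [745.6 129.1 232. ] depth [764.  133.7 262.9]
sash_hinge top p0.95 [235.2 131.4] atz [742.2 124.2 232. ]
[... 2406 characters left out ...]
0668775468
teaspoon scene p0.61 [369.7 199.3] atz [397.6 310.1   0. ] depth [404.7 309.7   9.1]
teaspoon top p0.74 [289.4 189.6] atz [597.  -38.9   0. ] depth [592.9 -36.1  39.5]
teaspoon top p0.65 [185.  252.8] atz [394.  317.9   0. ] depth [394.9 314.8  14.2]
   tri [587.7 139.9 277.9] 320.15066689558
18.8 {'time_s': 1.4, 'qpos': array([66.7, 18.3, 89.6,  0. , 72. , -1.1]), 'qvel': array([-0. , -0.1, -0.1,  0. , -0. , -0. ]), 'effort': array([ -0. , -41.2, -23.2,   0.1,   0. ,  -0. ]), 'ee_pos': array([216.4, 532.8, 214. ]), 'ee_rot': array([180. ,  -0. , 157.9]), 'force': array([ 0.2, -0.3, -0.7]), 'torque': array([-0.,  0., -0.]), 'gripper_force': 0.0, 'gripper_width': 91.14058371641973}
```

```bash
python3 - <<'E'
import cv2,numpy as np
b=cv2.imread('pics/b.png')[100:290,110:390]; cv2.imwrite('pics/b2.png',cv2.resize(b,(800,543),interpolation=cv2.INTER_CUBIC))
a=cv2.imread('pics/a.png')[110:320,160:440]; cv2.imwrite('pics/a2.png',cv2.resize(a,(800,600),interpolation=cv2.INTER_CUBIC))
E
```

```text
(no output)
```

View pics/b2.png

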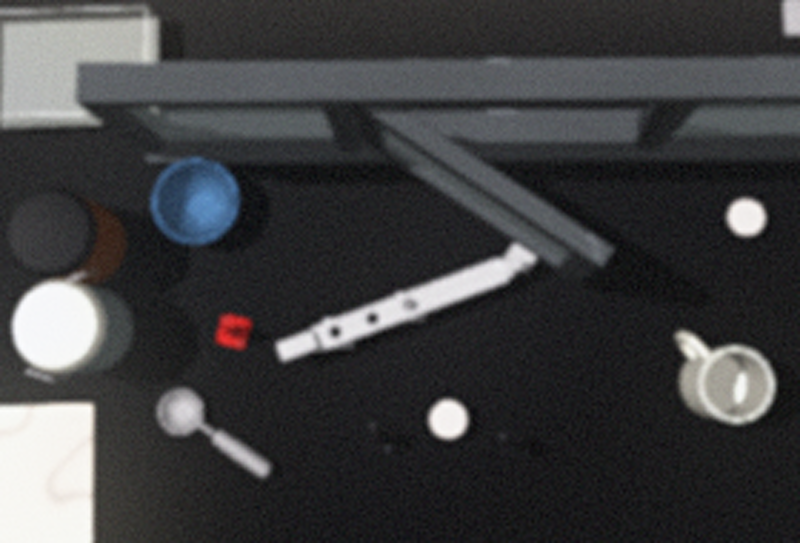

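View pics/a2.png

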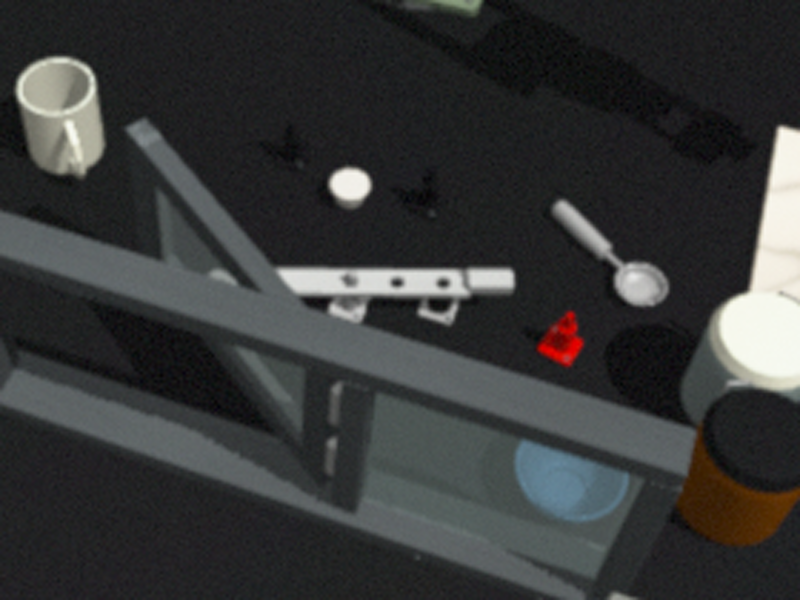

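The real pin's grey tip shows in the inner hole, at crop (410,302), which is top pixel (253,206). The black stub is under the outer hole, at crop (335,330). The red look-alike at crop (233,331) and the two small black ones at crop (390,440) and (520,445) are to be left alone. Only the pin with the steel tip through the bar fits the description. Next I'll refine the geometry from depth.

```bash
cat > g.py <<'E'
from h import *
np.set_printoptions(precision=3,suppress=True)
def cloud(f):
    h,w=f['z_map'].shape; u,v=np.meshgrid(np.arange(w),np.arange(h)); R,t=cam(f)
    d=np.stack([(u-f['cx'])/f['fx'],(v-f['cy'])/f['fy'],np.ones_like(u,float)],-1)*f['z_map'][...,None]
    return (d-t)@R, u, v
def sashfit(n='top',show=True):
    f=grab_frame(n); W,u,v=cloud(f)
    m=(abs(W[...,2]-232)<6)&(W[...,0]<725)&(W[...,0]>450)&(W[...,1]>-180)&(W[...,1]<130)&(f['z_map']>0)
    m=cv2.morphologyEx(m.astype(np.uint8),cv2.MORPH_OPEN,np.ones((2,2)))>0
    P=W[m][:,:2]
    if len(P)<20: return None
    vx,vy,x,y=cv2.fitLine(P.astype(np.float32),cv2.DIST_HUBER,0,.01,.01).ravel()
    if vy>0: vx,vy=-vx,-vy
    s=(P-[x,y])@[vx,vy]
    return np.arctan2(-vx,-vy),np.array([x,y]),np.array([vx,vy]),np.array([x,y])+np.array([vx,vy])*s.max(),len(P)
def barfit(n='top'):
    f=grab_frame(n); W,u,v=cloud(f); g=f['img'].astype(float).min(-1)
    m=(g>110)&(W[...,2]>34)&(W[...,2]<75)&(W[...,0]>420)&(W[...,0]<680)&(W[...,1]>-90)&(W[...,1]<260)
    k,lab,st,c=cv2.connectedComponentsWithStats(m.astype(np.uint8)); i=1+np.argmax(st[1:,4]); m=lab==i
    vv,uu=np.nonzero(m); P=np.array([at_z(f,(a,b),46)[:2] for a,b in zip(uu,vv)])
    vx,vy,x,y=cv2.fitLine(P.astype(np.float32),cv2.DIST_HUBER,0,.01,.01).ravel()
    if vy<0: vx,vy=-vx,-vy
    d=np.array([vx,vy]); o=np.array([x,y]); s=(P-o)@d
    # profile of brightness along the middle line
    S=np.arange(s.min()-10,s.max()+10,2.); X=np.c_[o+S[:,None]*d,np.full(len(S),46.)]
    q=proj(f,X).astype(np.float32); pr=cv2.remap(g.astype(np.float32),q[:,:1],q[:,1:],cv2.INTER_LINEAR).ravel()
    return f,o,d,s.min(),s.max(),S,pr,P
if __name__=='__main__':
    print('sash',sashfit())
    f,o,d,a,b,S,pr,P=barfit()
    print('bar',o,d,'ends',o+a*d,o+b*d,b-a)
    i=np.r_[True,pr[1:-1]<np.minimum(pr[:-2],pr[2:]),True]
    print([(round(s),round(p),(o+s*d).round(0).tolist()) for s,p in zip(S,pr) if True][::3])
    f2,o2,d2,a2,b2,_,_,_=barfit('scene'); print('scene bar',o2,d2,'ends',o2+a2*d2,o2+b2*d2)
E
python3 g.py
```

```text
sash (np.float32(0.61100733), array([643.703,  -7.784], dtype=float32), array([-0.574, -0.819], dtype=float32), array([ 556.136, -132.804]), 749)
bar [540.988  83.884] [-0.332  0.943] ends [591.975 -61.023] [488.528 232.979] 311.6704721411889
[(-164, 89, [595.0, -70.0]), (-158, 81, [593.0, -65.0]), (-152, 157, [591.0, -59.0]), (-146, 207, [589.0, -53.0]), (-140, 195, [587.0, -48.0]), (-134, 207, [585.0, -42.0]), (-128, 217, [583.0, -36.0]), (-122, 215, [581.0, -31.0]), (-116, 226, [579.0, -25.0]), (-110, 231, [577.0, -20.0]), (-104, 227, [575.0, -14.0]), (-98, 227, [573.0, -8.0]), (-92, 226, [571.0, -3.0]), (-86, 227, [569.0, 3.0]), (-80, 227, [567.0, 9.0]), (-74, 227, [565.0, 14.0]), (-68, 226, [563.0, 20.0]), (-62, 228, [561.0, 26.0]), (-56, 226, [559.0, 31.0]), (-50, 226, [557.0, 37.0]), (-44, 226, [555.0, 43.0]), (-38, 222, [553.0, 48.0]), (-32, 227, [551.0, 54.0]), (-26, 227, [549.0, 60.0]), (-20, 227, [547.0, 65.0]), (-14, 224, [546.0, 71.0]), (-8, 186, [544.0, 77.0]), (-2, 134, [542.0, 82.0]), (4, 160, [540.0, 88.0]), (10, 210, [538.0, 94.0]), (16, 227, [536.0, 99.0]), (22, 227, [534.0, 105.0]), (28, 227, [532.0, 111.0]), (34, 222, [530.0, 116.0]), (40, 156, [528.0, 122.0]), (46, 64, [526.0, 128.0]), (52, 162, [524.0, 133.0]), (58, 224, [522.0, 139.0]), (64, 227, [520.0, 145.0]), (70, 225, [518.0, 150.0]), (76, 228, [516.0, 156.0]), (82, 205, [514.0, 162.0]), (88, 97, [512.0, 167.0]), (94, 105, [510.0, 173.0]), (100, 207, [508.0, 179.0]), (106, 221, [506.0, 184.0]), (112, 166, [504.0, 190.0]), (118, 208, [502.0, 196.0]), (124, 228, [500.0, 201.0]), (130, 228, [498.0, 207.0]), (136, 229, [496.0, 213.0]), (142, 228, [494.0, 218.0]), (148, 230, [492.0, 224.0]), (154, 226, [490.0, 230.0]), (160, 124, [488.0, 235.0]), (166, 37, [486.0, 241.0])]
scene bar [529.173 128.975] [-0.334  0.943] ends [569.044  16.384] [491.735 234.694]
```

```bash
cat > p.py <<'E'
import sys, numpy as np
from workcell import state
from scipy.spatial.transform import Rotation as R
def T(p,r): M=np.eye(4); M[:3,:3]=r.as_matrix(); M[:3,3]=p; return M
def bar(piv,ang,lift,L=265,dz=2.0):
    # TCP pose holding the grip: dz = TCP height over the bar's underside
    c,s=np.cos(np.radians(ang)),np.sin(np.radians(ang)); B=np.eye(4)
    B[:3,:3]=(R.from_euler('z',ang,degrees=True)*R.from_euler('y',-lift)).as_matrix(); B[:3,3]=[*piv,40]
    return B@T([L,0,dz],R.from_euler('x',180,degrees=True))
def down(x,y,z,yaw): return T([x,y,z],R.from_euler('xyz',[180,0,yaw],degrees=True))
def cur():
    s=state(); return T(s['ee_pos'],R.from_euler('xyz',s['ee_rot'],degrees=True))
def rows(A,B,n):
    D=np.linalg.inv(A)@B; w=R.from_matrix(D[:3,:3]).as_rotvec()/n; q=R.from_rotvec(w)
    M=sum(((q**k).as_matrix() for k in range(n)),np.zeros((3,3))); p=np.linalg.solve(M,D[:3,3])
    print(n,'rows: x %.2f y %.2f z %.2f  rx %.4f ry %.4f rz %.4f'%(*p,*w)); return B
E
python3 -c "
from p import *
B=rows(cur(),down(496,211.7,120,109.4),10); C=rows(B,down(496,211.7,42,109.4),4)
P=(584,-38)
A=bar(P,109.4,0); B=rows(A,bar(P,109.4,.2),6); C=rows(B,bar(P,93.4,.2),6); rows(C,bar(P,93.4,0),6)
"
```

```text
10 rows: x -43.69 y -3.84 z 9.40  rx 0.0000 ry -0.0000 rz 0.0846
4 rows: x -0.00 y -0.00 z 19.50  rx -0.0000 ry -0.0000 rz -0.0000
6 rows: x -0.21 y -0.00 z -8.83  rx -0.0000 ry 0.0333 rz -0.0000
6 rows: x -0.28 y 12.06 z -0.06  rx -0.0092 ry 0.0000 rz 0.0456
6 rows: x -0.08 y -0.00 z 8.83  rx -0.0000 ry -0.0333 rz -0.0000
```

>>> {"method": "move_arm", "body": {"plan": [{"x": -43.7, "y": -3.84, "z": 9.4, "rz": 0.0846}, {"x": -43.7, "y": -3.84, "z": 9.4, "rz": 0.0846}, {"x": -43.7, "y": -3.84, "z": 9.4, "rz": 0.0846}, {"x": -43.7, "y": -3.84, "z": 9.4, "rz": 0.0846}, {"x": -43.7, "y": -3.84, "z": 9.4, "rz": 0.0846}, {"x": -43.7, "y": -3.84, "z": 9.4, "rz": 0.0846}, {"x": -43.7, "y": -3.84, "z": 9.4, "rz": 0.0846}, {"x": -43.7, "y": -3.84, "z": 9.4, "rz": 0.0846}, {"x": -43.7, "y": -3.84, "z": 9.4, "rz": 0.0846}, {"x": -43.7, "y": -3.84, "z": 9.4, "rz": 0.0846}], "grip": 0.6}}

```text
schema error: expected keys x, y, z, rx, ry, rz
```

>>> {"method": "move_arm", "body": {"plan": [{}, {}]}}

```text
schema error: expected keys x, y, z, rx, ry, rz
```

>>> {"method": "move_arm", "body": {"plan": [{"x": -43.7, "y": -3.84, "z": 9.4, "rx": 0, "ry": 0, "rz": 0.0846}, {"x": -43.7, "y": -3.84, "z": 9.4, "rx": 0, "ry": 0, "rz": 0.0846}, {"x": -43.7, "y": -3.84, "z": 9.4, "rx": 0, "ry": 0, "rz": 0.0846}, {"x": -43.7, "y": -3.84, "z": 9.4, "rx": 0, "ry": 0, "rz": 0.0846}, {"x": -43.7, "y": -3.84, "z": 9.4, "rx": 0, "ry": 0, "rz": 0.0846}, {"x": -43.7, "y": -3.84, "z": 9.4, "rx": 0, "ry": 0, "rz": 0.0846}, {"x": -43.7, "y": -3.84, "z": 9.4, "rx": 0, "ry": 0, "rz": 0.0846}, {"x": -43.7, "y": -3.84, "z": 9.4, "rx": 0, "ry": 0, "rz": 0.0846}, {"x": -43.7, "y": -3.84, "z": 9.4, "rx": 0, "ry": 0, "rz": 0.0846}, {"x": -43.7, "y": -3.84, "z": 9.4, "rx": 0, "ry": 0, "rz": 0.0846}], "grip": 0.6}}

```text
time_s: 2.55
ee_pos: [497.2, 210.2, 119.7]
ee_rot: [179.9, -0.0, 109.2]
force: [0.3, 0.3, -0.5]
gripper_width: 54.6
gripper_force: 0.0
```

>>> {"method": "move_arm", "body": {"plan": [{"x": 0, "y": 0, "z": 0, "rx": 0, "ry": 0, "rz": 0}, {"x": 0, "y": 0, "z": 0, "rx": 0, "ry": 0, "rz": 0}]}}

```text
time_s: 2.75
ee_pos: [496.3, 211.1, 119.9]
ee_rot: [-180.0, -0.0, 109.3]
force: [0.3, -0.1, 0.7]
gripper_width: 54.6
gripper_force: 0.0
```

>>> {"method": "move_arm", "body": {"plan": [{"x": 0, "y": 0, "z": 19.5, "rx": 0, "ry": 0, "rz": 0}, {"x": 0, "y": 0, "z": 19.5, "rx": 0, "ry": 0, "rz": 0}, {"x": 0, "y": 0, "z": 19.5, "rx": 0, "ry": 0, "rz": 0}, {"x": 0, "y": 0, "z": 19.5, "rx": 0, "ry": 0, "rz": 0}, {"x": 0, "y": 0, "z": 0, "rx": 0, "ry": 0, "rz": 0}]}}

```text
time_s: 3.25
ee_pos: [494.1, 212.7, 40.2]
ee_rot: [-179.7, -0.0, 109.6]
force: [-1.5, -0.5, 0.6]
gripper_width: 54.6
gripper_force: 0.0
```

>>> {"method": "move_arm", "body": {"plan": [{"x": 0, "y": 0, "z": 0, "rx": 0, "ry": 0, "rz": 0}, {"x": 0, "y": 0, "z": 0, "rx": 0, "ry": 0, "rz": 0}, {"x": 0, "y": 0, "z": 0, "rx": 0, "ry": 0, "rz": 0}, {"x": 0, "y": 0, "z": 0, "rx": 0, "ry": 0, "rz": 0}, {"x": 0, "y": 0, "z": 0, "rx": 0, "ry": 0, "rz": 0}], "grip": 0, "squeeze": 15}}

```text
time_s: 3.75
ee_pos: [496.6, 212.0, 42.6]
ee_rot: [179.9, -0.0, 109.4]
force: [1.0, 0.7, 2.1]
gripper_width: 21.9
gripper_force: 15.0
```

Gripped: 21.9 mm wide, as expected for the 22 mm block. Next, lift about the pivot.

>>> {"method": "move_arm", "body": {"plan": [{"x": -0.2, "y": 0, "z": -8.8, "rx": 0, "ry": 0.0333, "rz": 0}, {"x": -0.2, "y": 0, "z": -8.8, "rx": 0, "ry": 0.0333, "rz": 0}, {"x": -0.2, "y": 0, "z": -8.8, "rx": 0, "ry": 0.0333, "rz": 0}, {"x": -0.2, "y": 0, "z": -8.8, "rx": 0, "ry": 0.0333, "rz": 0}, {"x": -0.2, "y": 0, "z": -8.8, "rx": 0, "ry": 0.0333, "rz": 0}, {"x": -0.2, "y": 0, "z": -8.8, "rx": 0, "ry": 0.0333, "rz": 0}, {"x": 0, "y": 0, "z": 0, "rx": 0, "ry": 0, "rz": 0}, {"x": 0, "y": 0, "z": 0, "rx": 0, "ry": 0, "rz": 0}]}}

```text
time_s: 4.55
ee_pos: [498.4, 206.1, 94.4]
ee_rot: [179.9, -11.4, 109.4]
force: [0.6, -0.4, -2.2]
gripper_width: 21.8
gripper_force: 15.0
```

```bash
python3 - <<'E'
from h import *
f=grab_frame('scene'); a=cv2.cvtColor(f['img'],cv2.COLOR_RGB2BGR)[110:290,200:440]; cv2.imwrite('pics/c.png',cv2.resize(a,(800,600),interpolation=cv2.INTER_CUBIC))
E
```

```text
(no output)
```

View pics/c.png

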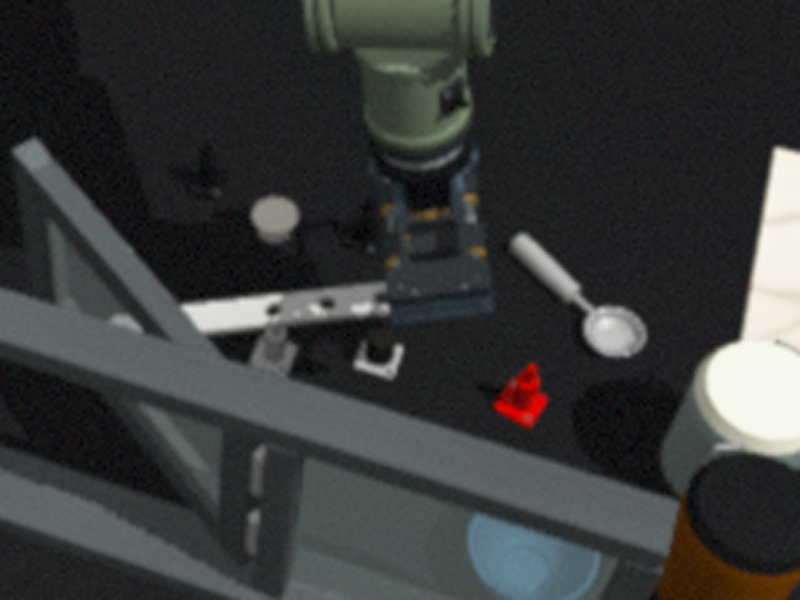

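The bar is raised clear, with its inner hole at (275,308) above the pin tip at (278,328). The rubber rest is at (380,345). Next, swing the bar to the window side.

>>> {"method": "move_arm", "body": {"plan": [{"x": -0.3, "y": 12.1, "z": -0.1, "rx": -0.0092, "ry": 0, "rz": 0.0456}, {"x": -0.3, "y": 12.1, "z": -0.1, "rx": -0.0092, "ry": 0, "rz": 0.0456}, {"x": -0.3, "y": 12.1, "z": -0.1, "rx": -0.0092, "ry": 0, "rz": 0.0456}, {"x": -0.3, "y": 12.1, "z": -0.1, "rx": -0.0092, "ry": 0, "rz": 0.0456}, {"x": -0.3, "y": 12.1, "z": -0.1, "rx": -0.0092, "ry": 0, "rz": 0.0456}, {"x": -0.3, "y": 12.1, "z": -0.1, "rx": -0.0092, "ry": 0, "rz": 0.0456}, {"x": 0, "y": 0, "z": 0, "rx": 0, "ry": 0, "rz": 0}, {"x": 0, "y": 0, "z": 0, "rx": 0, "ry": 0, "rz": 0}]}}

```text
time_s: 5.4
ee_pos: [568.5, 220.9, 94.1]
ee_rot: [-180.0, -11.4, 93.5]
force: [2.4, 1.4, 0.0]
gripper_width: 21.8
gripper_force: 15.0
```

```bash
python3 - <<'E'
from g import *
print(sashfit()[0])
from p import *
P=(584,-38)
rows(cur(),bar(P,93.4,0),6)
E
```

```text
0.6098514
6 rows: x -0.08 y 0.04 z 8.79  rx -0.0001 ry -0.0333 rz 0.0004
```

>>> {"method": "move_arm", "body": {"plan": [{"x": -0.1, "y": 0, "z": 8.8, "rx": 0, "ry": -0.0333, "rz": 0}, {"x": -0.1, "y": 0, "z": 8.8, "rx": 0, "ry": -0.0333, "rz": 0}, {"x": -0.1, "y": 0, "z": 8.8, "rx": 0, "ry": -0.0333, "rz": 0}, {"x": -0.1, "y": 0, "z": 8.8, "rx": 0, "ry": -0.0333, "rz": 0}, {"x": -0.1, "y": 0, "z": 8.8, "rx": 0, "ry": -0.0333, "rz": 0}, {"x": -0.1, "y": 0, "z": 8.8, "rx": 0, "ry": -0.0333, "rz": 0}, {"x": 0, "y": 0, "z": 0, "rx": 0, "ry": 0, "rz": 0}, {"x": 0, "y": 0, "z": 0, "rx": 0, "ry": 0, "rz": 0}]}}

```text
time_s: 6.25
ee_pos: [568.4, 226.5, 42.4]
ee_rot: [180.0, -0.1, 93.5]
force: [0.6, 2.6, -0.3]
gripper_width: 22.2
gripper_force: 15.0
```

>>> {"method": "move_arm", "body": {"plan": [{"x": 0, "y": 0, "z": 0, "rx": 0, "ry": 0, "rz": 0}, {"x": 0, "y": 0, "z": 0, "rx": 0, "ry": 0, "rz": 0}, {"x": 0, "y": 0, "z": 0, "rx": 0, "ry": 0, "rz": 0}, {"x": 0, "y": 0, "z": 0, "rx": 0, "ry": 0, "rz": 0}], "grip": 0.6}}

```text
time_s: 6.65
ee_pos: [568.5, 225.7, 42.3]
ee_rot: [-180.0, -0.0, 93.4]
force: [0.1, 0.1, -0.5]
gripper_width: 51.1
gripper_force: 0.0
```

>>> {"method": "move_arm", "body": {"plan": [{"x": 0, "y": 0, "z": -30, "rx": 0, "ry": 0, "rz": 0}, {"x": 0, "y": 0, "z": -30, "rx": 0, "ry": 0, "rz": 0}, {"x": 0, "y": 0, "z": -40, "rx": 0, "ry": 0, "rz": 0}, {"x": 0, "y": 0, "z": -50, "rx": 0, "ry": 0, "rz": 0}, {"x": 0, "y": 0, "z": -50, "rx": 0, "ry": 0, "rz": 0}, {"x": 0, "y": 0, "z": -50, "rx": 0, "ry": 0, "rz": 0}, {"x": -40, "y": -20, "z": -20, "rx": 0, "ry": 0, "rz": 0}, {"x": 0, "y": 0, "z": 0, "rx": 0, "ry": 0, "rz": 0}]}}

```text
time_s: 7.45
ee_pos: [551.0, 182.3, 317.3]
ee_rot: [179.6, -0.0, 93.3]
force: [-1.1, 0.7, 0.5]
gripper_width: 54.6
gripper_force: 0.0
```

```bash
cat > q.py <<'E'
from g import *
s=sashfit(); print('sash',s[0],s[1],s[3])
for n in('top','scene'):
    f,o,d,a,b,S,pr,P=barfit(n); print('bar',n,o,d,'ang',np.degrees(np.arctan2(d[1],d[0])),'ends',o+a*d,o+b*d)
f=grab_frame('top'); a=cv2.cvtColor(f['img'],cv2.COLOR_RGB2BGR)[100:290,110:390]
import sys; cv2.imwrite(sys.argv[1],cv2.resize(a,(800,543),interpolation=cv2.INTER_CUBIC))
E
python3 q.py pics/d.png
```

```text
sash 0.60844374 [643.986  -8.195] [ 556.752 -133.422]
bar top [577.622  54.408] [-0.099  0.995] ang 95.66904 ends [589.115 -61.375] [565.41  177.429]
bar scene [572.483 146.796] [-0.046  0.999] ang 92.66142 ends [577.701  34.555] [567.745 248.723]
```

View pics/d.png

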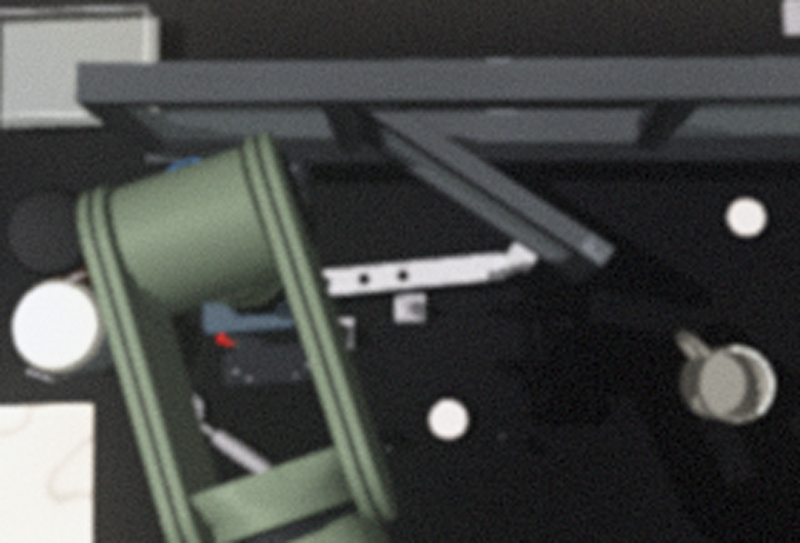

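The bar lies level, roughly 36 mm to the window side of the pin, whose plate shows at (410,308). Next, swing the window.

```bash
python3 - <<'E'
from p import *
A=cur(); th=.609
H=np.array([742.5,131.5])
def S(th,z,r=250): return down(*(H+r*np.array([-np.sin(th),-np.cos(th)])),z,90-np.degrees(th))
l=np.array([644-.572*80,-8.2-.82*80]); print(l,S(th,0)[:2,3])
G=down(*l,300,55.1); rows(A,G,8); rows(S(th,0),S(.389,0),8)
E
```

```text
[598.24 -73.8 ] [599.48811855 -73.55511885]
8 rows: x -30.68 y 13.50 z 1.35  rx -0.0003 ry 0.0001 rz 0.0836
8 rows: x 0.09 y 6.87 z 0.00  rx 0.0000 ry 0.0000 rz -0.0275
```

>>> {"method": "move_arm", "body": {"plan": [{"x": -30.7, "y": 13.5, "z": 1.35, "rx": 0, "ry": 0, "rz": 0.0836}, {"x": -30.7, "y": 13.5, "z": 1.35, "rx": 0, "ry": 0, "rz": 0.0836}, {"x": -30.7, "y": 13.5, "z": 1.35, "rx": 0, "ry": 0, "rz": 0.0836}, {"x": -30.7, "y": 13.5, "z": 1.35, "rx": 0, "ry": 0, "rz": 0.0836}, {"x": -30.7, "y": 13.5, "z": 1.35, "rx": 0, "ry": 0, "rz": 0.0836}, {"x": -30.7, "y": 13.5, "z": 1.35, "rx": 0, "ry": 0, "rz": 0.0836}, {"x": -30.7, "y": 13.5, "z": 1.35, "rx": 0, "ry": 0, "rz": 0.0836}, {"x": -30.7, "y": 13.5, "z": 1.35, "rx": 0, "ry": 0, "rz": 0.0836}, {"x": 0, "y": 0, "z": 0, "rx": 0, "ry": 0, "rz": 0}, {"x": 0, "y": 0, "z": 0, "rx": 0, "ry": 0, "rz": 0}], "grip": 0.7}}

```text
time_s: 8.65
ee_pos: [598.7, -73.9, 299.7]
ee_rot: [-179.8, 0.0, 55.1]
force: [0.1, 0.1, -0.9]
gripper_width: 63.8
gripper_force: 0.0
```

```bash
python3 - <<'E'
from p import *
rows(cur(),down(598.2,-73.8,210,55.1),5)
E
```

```text
5 rows: x -0.02 y -0.06 z 17.94  rx -0.0006 ry 0.0001 rz 0.0000
```

>>> {"method": "move_arm", "body": {"plan": [{"x": 0, "y": 0, "z": 18, "rx": 0, "ry": 0, "rz": 0}, {"x": 0, "y": 0, "z": 18, "rx": 0, "ry": 0, "rz": 0}, {"x": 0, "y": 0, "z": 18, "rx": 0, "ry": 0, "rz": 0}, {"x": 0, "y": 0, "z": 18, "rx": 0, "ry": 0, "rz": 0}, {"x": 0, "y": 0, "z": 18, "rx": 0, "ry": 0, "rz": 0}, {"x": 0, "y": 0, "z": 0, "rx": 0, "ry": 0, "rz": 0}]}}

```text
time_s: 9.25
ee_pos: [597.2, -72.2, 208.1]
ee_rot: [-179.6, 0.2, 55.3]
force: [-0.9, 0.0, -0.2]
gripper_width: 63.6
gripper_force: 0.0
```

>>> {"method": "move_arm", "body": {"plan": [{"x": 0, "y": 0, "z": 0, "rx": 0, "ry": 0, "rz": 0}, {"x": 0, "y": 0, "z": 0, "rx": 0, "ry": 0, "rz": 0}, {"x": 0, "y": 0, "z": 0, "rx": 0, "ry": 0, "rz": 0}, {"x": 0, "y": 0, "z": 0, "rx": 0, "ry": 0, "rz": 0}, {"x": 0, "y": 0, "z": 0, "rx": 0, "ry": 0, "rz": 0}, {"x": 0, "y": 0, "z": 0, "rx": 0, "ry": 0, "rz": 0}], "grip": 0, "squeeze": 15}}

```text
time_s: 9.85
ee_pos: [599.2, -74.4, 211.9]
ee_rot: [179.9, -0.0, 55.1]
force: [-0.3, -0.9, -0.1]
gripper_width: 22.1
gripper_force: 15.0
```

>>> {"method": "move_arm", "body": {"plan": [{"x": 0.1, "y": 5.5, "z": 0, "rx": 0, "ry": 0, "rz": -0.022}, {"x": 0.1, "y": 5.5, "z": 0, "rx": 0, "ry": 0, "rz": -0.022}, {"x": 0.1, "y": 5.5, "z": 0, "rx": 0, "ry": 0, "rz": -0.022}, {"x": 0.1, "y": 5.5, "z": 0, "rx": 0, "ry": 0, "rz": -0.022}, {"x": 0.1, "y": 5.5, "z": 0, "rx": 0, "ry": 0, "rz": -0.022}, {"x": 0.1, "y": 5.5, "z": 0, "rx": 0, "ry": 0, "rz": -0.022}, {"x": 0.1, "y": 5.5, "z": 0, "rx": 0, "ry": 0, "rz": -0.022}, {"x": 0.1, "y": 5.5, "z": 0, "rx": 0, "ry": 0, "rz": -0.022}, {"x": 0.1, "y": 5.5, "z": 0, "rx": 0, "ry": 0, "rz": -0.022}, {"x": 0.1, "y": 5.5, "z": 0, "rx": 0, "ry": 0, "rz": -0.022}]}}

```text
time_s: 10.85
ee_pos: [647.4, -101.8, 211.9]
ee_rot: [179.9, 0.1, 67.8]
force: [-3.0, -5.7, 4.9]
gripper_width: 22.2
gripper_force: 15.0
```

>>> {"method": "move_arm", "body": {"plan": [{"x": 0, "y": 0, "z": 0, "rx": 0, "ry": 0, "rz": 0}, {"x": 0, "y": 0, "z": 0, "rx": 0, "ry": 0, "rz": 0}, {"x": 0, "y": 0, "z": 0, "rx": 0, "ry": 0, "rz": 0}]}}

```text
time_s: 11.15
ee_pos: [648.1, -102.2, 211.9]
ee_rot: [179.8, 0.1, 67.8]
force: [0.4, -6.5, 4.3]
gripper_width: 22.3
gripper_force: 15.0
```

>>> {"method": "move_arm", "body": {"plan": [{"x": 0, "y": 0, "z": 0, "rx": 0, "ry": 0, "rz": 0}, {"x": 0, "y": 0, "z": 0, "rx": 0, "ry": 0, "rz": 0}, {"x": 0, "y": 0, "z": 0, "rx": 0, "ry": 0, "rz": 0}, {"x": 0, "y": 0, "z": 0, "rx": 0, "ry": 0, "rz": 0}], "grip": 0.7}}

```text
time_s: 11.55
ee_pos: [646.9, -99.5, 210.8]
ee_rot: [-179.9, -0.0, 67.8]
force: [-0.5, 1.3, -1.4]
gripper_width: 51.5
gripper_force: 0.0
```

>>> {"method": "move_arm", "body": {"plan": [{"x": 0, "y": 0, "z": -20, "rx": 0, "ry": 0, "rz": 0}, {"x": 0, "y": 0, "z": -30, "rx": 0, "ry": 0, "rz": 0}, {"x": 0, "y": 0, "z": -40, "rx": 0, "ry": 0, "rz": 0}, {"x": -50, "y": 0, "z": 0, "rx": 0, "ry": 0, "rz": 0}, {"x": -50, "y": 0, "z": 0, "rx": 0, "ry": 0, "rz": 0}, {"x": -50, "y": 0, "z": 0, "rx": 0, "ry": 0, "rz": 0}, {"x": -50, "y": 0, "z": 0, "rx": 0, "ry": 0, "rz": 0}, {"x": 0, "y": 0, "z": 0, "rx": 0, "ry": 0, "rz": 0}]}}

```text
time_s: 12.35
ee_pos: [568.6, -290.4, 301.1]
ee_rot: [-180.0, 0.2, 67.4]
force: [0.4, 0.2, -0.5]
gripper_width: 63.4
gripper_force: 0.0
```

```bash
python3 q.py pics/e.png; python3 - <<'E'
from h import *
F={n:grab_frame(n) for n in('scene','top')}
for l in('pin','rest','stay_pivot','stay_middle_hole','stay_grip'):
    for n in F:
        for r in landmark_of(n,l)[:4]: print(l,n,round(r['p'],2),np.round(r['point'],1),at_z(F[n],r['point'],40 if 'stay' in l else 0).round(1))
E
```

```text
sash 0.38550588 [672.596 -30.006] [ 613.238 -176.277]
bar top [586.877  54.316] [-0.291  0.957] ang 106.922745 ends [631.045 -90.851] [540.898 205.434]
bar scene [567.107 128.479] [-0.241  0.97 ] ang 103.96288 ends [592.359  26.92 ] [547.362 207.892]
pin scene 0.7 [309.1 182.8] [398.  125.8   0. ]
pin scene 0.64 [281.8 215.1] [537.3  83.7   0. ]
pin scene 0.55 [259.9 162.3] [371.4 -40.2   0. ]
pin scene 0.47 [353.8 232.4] [525.5 290.8   0. ]
pin top 0.55 [253.5 207.5] [539.5  84.6   0. ]
pin top 0.45 [290.4 252.7] [385.5 -34.7   0. ]
pin top 0.43 [245.5 249.8] [398.8 114.9   0. ]
rest scene 0.45 [314.8 217.7] [514.3 175.1   0. ]
rest top 0.39 [229.6 212.5] [524.8 165.9   0. ]
stay_pivot top 0.57 [298.4 178.8] [627.8 -66.9  40. ]
stay_middle_hole scene 0.83 [285.2 221.8] [581.6 105.4  40. ]
stay_middle_hole top 0.82 [247.7 197. ] [572.2 101.7  40. ]
stay_grip scene 0.93 [320.  222.5] [551.9 195.7  40. ]
stay_grip top 0.72 [219.  203.5] [553.4 196.5  40. ]
```

View pics/e.png

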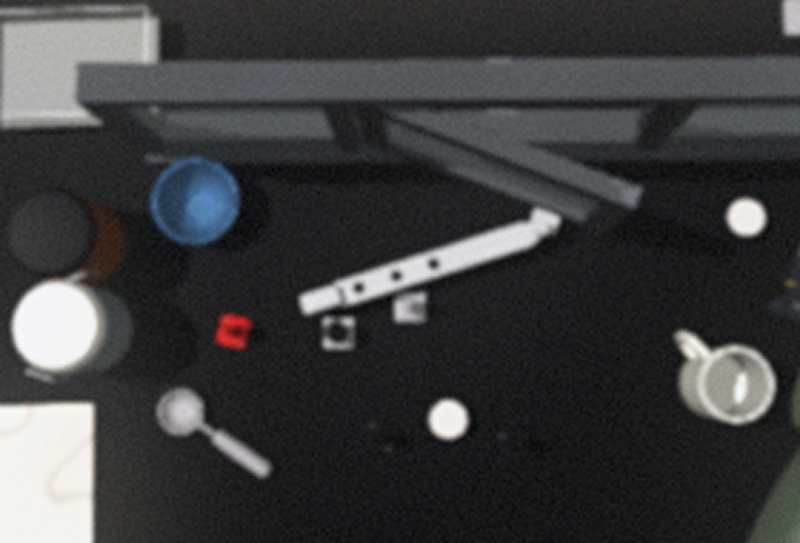

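The pin is free at (411,307), with the rest at (338,332), and the bar lies level behind both. Step 2 should be met. Next I'll refine the bar and pin positions.

```bash
cat > r.py <<'E'
from g import *
def barholes(n='top'):
    f,o,d,a,b,S,pr,P=barfit(n)
    k=((P-o)@d>-100); q=P[k].astype(np.float32)
    for _ in range(2):
        vx,vy,x,y=cv2.fitLine(q,cv2.DIST_HUBER,0,.01,.01).ravel()
    if vy<0: vx,vy=-vx,-vy
    d=np.array([vx,vy]); o=np.array([x,y]); s=(P-o)@d
    g=cv2.cvtColor(f['img'],cv2.COLOR_RGB2GRAY).astype(np.float32)
    S=np.arange(-110,s.max()+12,1.); acc=0
    for w in(-3,0,3):
        X=np.c_[o+S[:,None]*d+w*np.array([-d[1],d[0]]),np.full(len(S),46.)]; q=proj(f,X).astype(np.float32)
        acc=acc+cv2.remap(g,q[:,:1],q[:,1:],cv2.INTER_CUBIC).ravel()/3
    D=np.clip(225-acc,0,None)
    # match model: gaussian dips at 0,45,90
    best=max((sum(np.interp(s0+c+np.arange(-7,8),S,D).sum() for c in(0,45,90))-.0,s0) for s0 in np.arange(-90,s.max()-100,.5))
    m=o+d*(best[1]+45); ang=np.degrees(np.arctan2(d[1],d[0]))
    return f,m,d,ang
if __name__=='__main__':
  for n in('top','scene'):
    f,m,d,ang=barholes(n); print(n,'mid',m,'ang',ang,'pivot',m-175*d,'grip',m+90*d)
    W,u,v=cloud(f); g=f['img'].min(-1)
    k=(g>70)&(abs(W[...,0]-540)<32)&(abs(W[...,1]-84)<32)&(W[...,2]<14)&(W[...,2]>1)
    c,lab,st,ce=cv2.connectedComponentsWithStats(k.astype(np.uint8)); i=1+np.argmax(st[1:,4])
    vv,uu=np.nonzero(lab==i); P=np.array([at_z(f,(a,b),6)[:2] for a,b in zip(uu,vv)],np.float32); print('plate',cv2.minAreaRect(P))
    k=(W[...,2]>32)&(W[...,2]<66)&(np.hypot(W[...,0]-540,W[...,1]-84)<14); print('shoulder/pin pts',k.sum(),W[k].mean(0) if k.any() else '')
  cv2.imwrite('pics/f.png',cv2.resize(cv2.cvtColor(grab_frame('top')['img'][185:225,225:275],cv2.COLOR_RGB2BGR),(750,600),interpolation=cv2.INTER_CUBIC))
E
python3 r.py
```

```text
top mid [573.196  98.909] ang 106.06533 pivot [621.625 -69.257] grip [548.29  185.394]
plate ((541.0209350585938, 89.47982788085938), (40.53348159790039, 33.71217727661133), 88.44898986816406)
shoulder/pin pts 24 [539.894  83.836  43.347]
scene mid [574.787  97.719] ang 103.92351 pivot [616.897 -72.139] grip [553.131 185.075]
plate ((533.6503295898438, 99.70738983154297), (17.274131774902344, 8.531813621520996), 72.7595443725586)
shoulder/pin pts 35 [547.131  86.673  43.538]
```

View pics/f.png

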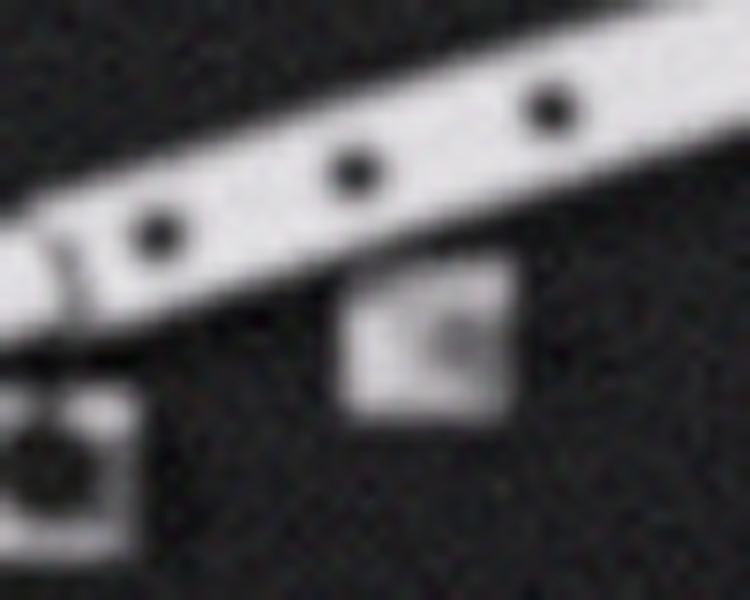

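```bash
python3 - <<'E'
from h import *
f=grab_frame('top'); f2=grab_frame('scene')
px=lambda x,y:((x+.5)/15-.5+225,(y+.5)/15-.5+185)
print('plate',at_z(f,px(430,338),6),at_z(f,px(430,338),0)); print('spot z58',at_z(f,px(462,338),58))
for q in((158,236),(356,173),(550,110)): print('hole',at_z(f,px(*q),46), 'z43',at_z(f,px(*q),43))
print('expected tip px',proj(f,[[540.8,84.5,0],[540.8,84.5,39],[540.8,84.5,58]]))
print('scene px',proj(f2,[[540.8,84.5,0],[540.8,84.5,39],[540.8,84.5,58]]))
cv2.imwrite('pics/s.png',cv2.resize(cv2.cvtColor(f2['img'][195:235,255:305],cv2.COLOR_RGB2BGR),(750,600),interpolation=cv2.INTER_CUBIC))
E
```

```text
plate [540.65514789  85.4074325    6.        ] [541.0066848  85.5832437   0.       ]
spot z58 [537.42046062  76.99927895  58.        ]
hole [562.16370632 142.9695305   46.        ] z43 [562.39916555 143.20442033  43.        ]
hole [574.73937061  99.48030714  46.        ] z43 [575.00630087  99.60636374  43.        ]
hole [587.35496364  56.81021639  46.        ] z43 [587.65346484  56.82948965  43.        ]
expected tip px [[253.52130825 207.11894833]
 [253.16612226 206.43391519]
 [252.9846866  206.08398745]]
scene px [[281.70521014 216.14376054]
 [282.37295271 208.35727633]
 [282.70993896 204.42771094]]
```

View pics/s.png

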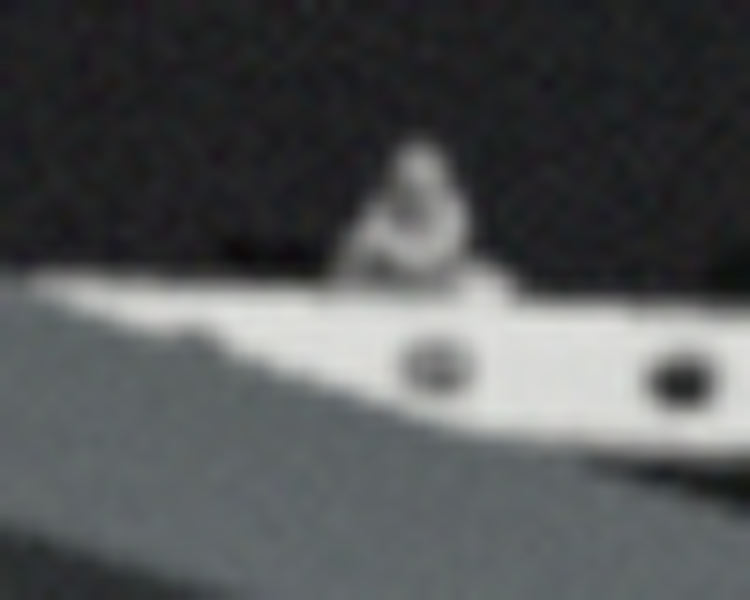

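The pin tip is at scene crop (420,150), matching the prediction, so the pin is at (540.8, 84.6). The pivot-to-pin distance is 174 mm.

```bash
python3 - <<'E'
from p import *
G=down(549.5,185.9,290,106.3); rows(cur(),G,12); rows(G,down(549.5,185.9,42,106.3),6)
P=(623.8,-68.5); A=bar(P,106.3,0); B=rows(A,bar(P,106.3,.2),6); C=rows(B,bar(P,118.5,.2),6); rows(C,bar(P,118.5,0),6); print(bar(P,106.3,0)[:3,3],bar(P,118.5,.2)[:3,3],bar(P,118.5,0)[:3,3])
E
```

```text
12 rows: x 39.72 y -5.05 z 0.95  rx -0.0000 ry -0.0000 rz -0.0561
6 rows: x 0.00 y -0.00 z 41.33  rx 0.0000 ry -0.0000 rz 0.0000
6 rows: x -0.21 y 0.00 z -8.83  rx -0.0000 ry 0.0333 rz 0.0000
6 rows: x -0.16 y -9.20 z -0.03  rx 0.0071 ry 0.0000 rz -0.0348
6 rows: x -0.08 y -0.00 z 8.83  rx -0.0000 ry -0.0333 rz -0.0000
[549.42332214 185.84840237  42.        ] [500.06304501 159.39512123  94.60750582] [497.35292853 164.38653486  42.        ]
```

>>> {"method": "move_arm", "body": {"plan": [{"x": 39.7, "y": -5.05, "z": 0.95, "rx": 0, "ry": 0, "rz": -0.0561}, {"x": 39.7, "y": -5.05, "z": 0.95, "rx": 0, "ry": 0, "rz": -0.0561}, {"x": 39.7, "y": -5.05, "z": 0.95, "rx": 0, "ry": 0, "rz": -0.0561}, {"x": 39.7, "y": -5.05, "z": 0.95, "rx": 0, "ry": 0, "rz": -0.0561}, {"x": 39.7, "y": -5.05, "z": 0.95, "rx": 0, "ry": 0, "rz": -0.0561}, {"x": 39.7, "y": -5.05, "z": 0.95, "rx": 0, "ry": 0, "rz": -0.0561}, {"x": 39.7, "y": -5.05, "z": 0.95, "rx": 0, "ry": 0, "rz": -0.0561}, {"x": 39.7, "y": -5.05, "z": 0.95, "rx": 0, "ry": 0, "rz": -0.0561}, {"x": 39.7, "y": -5.05, "z": 0.95, "rx": 0, "ry": 0, "rz": -0.0561}, {"x": 39.7, "y": -5.05, "z": 0.95, "rx": 0, "ry": 0, "rz": -0.0561}], "grip": 0.6}}

```text
time_s: 14.4
ee_pos: [574.9, 111.4, 291.8]
ee_rot: [180.0, -0.0, 100.0]
force: [-0.3, 1.0, -0.2]
gripper_width: 54.8
gripper_force: 0.0
```

>>> {"method": "move_arm", "body": {"plan": [{"x": 39.7, "y": -5.05, "z": 0.95, "rx": 0, "ry": 0, "rz": -0.0561}, {"x": 39.7, "y": -5.05, "z": 0.95, "rx": 0, "ry": 0, "rz": -0.0561}, {"x": 0, "y": 0, "z": 0, "rx": 0, "ry": 0, "rz": 0}, {"x": 0, "y": 0, "z": 0, "rx": 0, "ry": 0, "rz": 0}, {"x": 0, "y": 0, "z": 0, "rx": 0, "ry": 0, "rz": 0}]}}

```text
time_s: 14.9
ee_pos: [549.8, 184.8, 290.1]
ee_rot: [180.0, 0.0, 106.2]
force: [-0.3, 0.4, 0.5]
gripper_width: 54.5
gripper_force: 0.0
```

```bash
python3 - <<'E'
from p import *
rows(cur(),down(549.5,185.9,42,106.3),7)
E
```

```text
7 rows: x 0.17 y -0.00 z 35.44  rx 0.0000 ry 0.0001 rz -0.0002
```

>>> {"method": "move_arm", "body": {"plan": [{"x": 0.1, "y": 0, "z": 40, "rx": 0, "ry": 0, "rz": 0}, {"x": 0.1, "y": 0, "z": 40, "rx": 0, "ry": 0, "rz": 0}, {"x": 0.1, "y": 0, "z": 40, "rx": 0, "ry": 0, "rz": 0}, {"x": 0.1, "y": 0, "z": 40, "rx": 0, "ry": 0, "rz": 0}, {"x": 0.1, "y": 0, "z": 40, "rx": 0, "ry": 0, "rz": 0}, {"x": 0.1, "y": 0, "z": 28, "rx": 0, "ry": 0, "rz": 0}, {"x": 0, "y": 0, "z": 14, "rx": 0, "ry": 0, "rz": 0}, {"x": 0, "y": 0, "z": 6, "rx": 0, "ry": 0, "rz": 0}, {"x": 0, "y": 0, "z": 0, "rx": 0, "ry": 0, "rz": 0}, {"x": 0, "y": 0, "z": 0, "rx": 0, "ry": 0, "rz": 0}]}}

```text
time_s: 15.9
ee_pos: [550.3, 185.9, 42.9]
ee_rot: [179.9, -0.0, 106.2]
force: [0.1, -0.7, 0.4]
gripper_width: 54.3
gripper_force: 0.0
```

>>> {"method": "move_arm", "body": {"plan": [{"x": 0, "y": 0, "z": 0, "rx": 0, "ry": 0, "rz": 0}, {"x": 0, "y": 0, "z": 0, "rx": 0, "ry": 0, "rz": 0}, {"x": 0, "y": 0, "z": 0, "rx": 0, "ry": 0, "rz": 0}, {"x": 0, "y": 0, "z": 0, "rx": 0, "ry": 0, "rz": 0}, {"x": 0, "y": 0, "z": 0, "rx": 0, "ry": 0, "rz": 0}], "grip": 0, "squeeze": 15}}

```text
time_s: 16.4
ee_pos: [549.6, 186.5, 42.2]
ee_rot: [180.0, 0.0, 106.3]
force: [1.0, 1.6, -0.4]
gripper_width: 21.9
gripper_force: 15.0
```

>>> {"method": "move_arm", "body": {"plan": [{"x": -0.2, "y": 0, "z": -8.8, "rx": 0, "ry": 0.0333, "rz": 0}, {"x": -0.2, "y": 0, "z": -8.8, "rx": 0, "ry": 0.0333, "rz": 0}, {"x": -0.2, "y": 0, "z": -8.8, "rx": 0, "ry": 0.0333, "rz": 0}, {"x": -0.2, "y": 0, "z": -8.8, "rx": 0, "ry": 0.0333, "rz": 0}, {"x": -0.2, "y": 0, "z": -8.8, "rx": 0, "ry": 0.0333, "rz": 0}, {"x": -0.2, "y": 0, "z": -8.8, "rx": 0, "ry": 0.0333, "rz": 0}, {"x": 0, "y": 0, "z": 0, "rx": 0, "ry": 0, "rz": 0}, {"x": 0, "y": 0, "z": 0, "rx": 0, "ry": 0, "rz": 0}]}}

```text
time_s: 17.2
ee_pos: [551.1, 180.9, 94.3]
ee_rot: [180.0, -11.4, 106.3]
force: [0.4, 0.4, -0.0]
gripper_width: 21.7
gripper_force: 15.0
```

>>> {"method": "move_arm", "body": {"plan": [{"x": -0.2, "y": -9.2, "z": 0, "rx": 0.0071, "ry": 0, "rz": -0.0348}, {"x": -0.2, "y": -9.2, "z": 0, "rx": 0.0071, "ry": 0, "rz": -0.0348}, {"x": -0.2, "y": -9.2, "z": 0, "rx": 0.0071, "ry": 0, "rz": -0.0348}, {"x": -0.2, "y": -9.2, "z": 0, "rx": 0.0071, "ry": 0, "rz": -0.0348}, {"x": -0.2, "y": -9.2, "z": 0, "rx": 0.0071, "ry": 0, "rz": -0.0348}, {"x": -0.2, "y": -9.2, "z": 0, "rx": 0.0071, "ry": 0, "rz": -0.0348}, {"x": 0, "y": 0, "z": 0, "rx": 0, "ry": 0, "rz": 0}, {"x": 0, "y": 0, "z": 0, "rx": 0, "ry": 0, "rz": 0}, {"x": 0, "y": 0, "z": 0, "rx": 0, "ry": 0, "rz": 0}]}}

```text
time_s: 18.1
ee_pos: [500.3, 159.8, 94.0]
ee_rot: [-180.0, -11.4, 118.5]
force: [1.4, -1.8, -0.6]
gripper_width: 21.4
gripper_force: 15.0
```

```bash
python3 - <<'E'
from g import *; from p import *
print('sash',sashfit()[0])
pin=np.array([540.8,84.6]); 
e=cur(); print(e[:3,3], 'yaw x axis ang',np.degrees(np.arctan2(e[1,0],e[0,0])))
# middle hole underside from tool pose: TCP is 90 along, 2 above
tb=e@T([-90,0,2],R.identity()); print('middle hole now',tb[:3,3])
P=(623.8,-68.5); B=rows(e,bar(P,118.5,.1),4); rows(B,bar(P,118.5,0),6)
E
python3 - <<'E'
import sys; sys.path.insert(0,'.')
from h import *
for n in('scene','top'):
    f=grab_frame(n); c=proj(f,[540.8,84.6,60])[0].astype(int); a=f['img'][c[1]-30:c[1]+30,c[0]-40:c[0]+40]
    cv2.imwrite('pics/k_%s.png'%n,cv2.resize(cv2.cvtColor(a,cv2.COLOR_RGB2BGR),(400,300),interpolation=cv2.INTER_CUBIC))
a=np.hstack([cv2.imread('pics/k_%s.png'%n) for n in('scene','top')]); cv2.imwrite('pics/k.png',a)
E
```

```text
sash 0.3837512
[500.28  159.793  94.009] yaw x axis ang 118.49166433564716
middle hole now [542.173  82.608  74.222]
4 rows: x -0.07 y -0.09 z 6.47  rx -0.0001 ry -0.0248 rz -0.0000
6 rows: x -0.00 y 0.00 z 4.42  rx 0.0000 ry -0.0167 rz -0.0000
```

View pics/k.png

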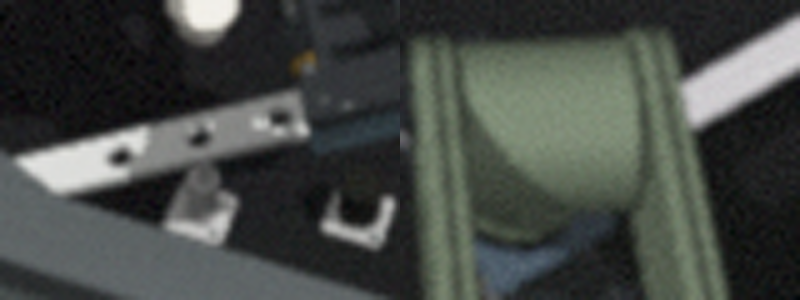

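In the scene view the middle hole at (200,137) stands right over the pin tip at (205,175). Lower it.

>>> {"method": "move_arm", "body": {"plan": [{"x": 0, "y": 0, "z": 6.5, "rx": 0, "ry": -0.025, "rz": 0}, {"x": 0, "y": 0, "z": 6.5, "rx": 0, "ry": -0.025, "rz": 0}, {"x": 0, "y": 0, "z": 6.5, "rx": 0, "ry": -0.025, "rz": 0}, {"x": 0, "y": 0, "z": 6.5, "rx": 0, "ry": -0.025, "rz": 0}, {"x": 0, "y": 0, "z": 4.4, "rx": 0, "ry": -0.0167, "rz": 0}, {"x": 0, "y": 0, "z": 4.4, "rx": 0, "ry": -0.0167, "rz": 0}, {"x": 0, "y": 0, "z": 4.4, "rx": 0, "ry": -0.0167, "rz": 0}, {"x": 0, "y": 0, "z": 0, "rx": 0, "ry": 0, "rz": 0}, {"x": 0, "y": 0, "z": 0, "rx": 0, "ry": 0, "rz": 0}]}}

```text
time_s: 19.15
ee_pos: [497.3, 164.8, 55.3]
ee_rot: [-180.0, -2.9, 118.5]
force: [1.6, 2.7, -1.5]
gripper_width: 21.6
gripper_force: 15.0
```

>>> {"method": "move_arm", "body": {"plan": [{"x": 0, "y": 0, "z": 4.4, "rx": 0, "ry": -0.0167, "rz": 0}, {"x": 0, "y": 0, "z": 4.4, "rx": 0, "ry": -0.0167, "rz": 0}, {"x": 0, "y": 0, "z": 4.0, "rx": 0, "ry": -0.0167, "rz": 0}, {"x": 0, "y": 0, "z": 0, "rx": 0, "ry": 0, "rz": 0}, {"x": 0, "y": 0, "z": 0, "rx": 0, "ry": 0, "rz": 0}, {"x": 0, "y": 0, "z": 0, "rx": 0, "ry": 0, "rz": 0}]}}

```text
time_s: 19.75
ee_pos: [497.2, 164.7, 42.9]
ee_rot: [-180.0, 0.0, 118.5]
force: [-0.7, -0.0, 5.9]
gripper_width: 21.8
gripper_force: 15.0
```

```bash
python3 - <<'E'
from p import *
s=state(); e=cur(); print(s['ee_pos'],s['ee_rot'],s['force'],s['torque'],(e@T([-90,0,2],R.identity()))[:3,3])
E
```

```text
[497.24433887 164.70893821  42.93909397] [-1.79983878e+02  4.71760392e-02  1.18516609e+02] [-6.88731335e-01 -3.23375164e-03  5.86805764e+00] [-0.00921642  0.08942854  0.30777954] [540.2118302   85.62616123  41.01319867]
```

>>> {"method": "move_arm", "body": {"plan": [{"x": 0, "y": 0, "z": 0, "rx": 0, "ry": 0, "rz": 0}, {"x": 0, "y": 0, "z": 0, "rx": 0, "ry": 0, "rz": 0}, {"x": 0, "y": 0, "z": 0, "rx": 0, "ry": 0, "rz": 0}, {"x": 0, "y": 0, "z": 0, "rx": 0, "ry": 0, "rz": 0}], "grip": 0.6}}

```text
time_s: 20.15
ee_pos: [496.9, 164.6, 42.3]
ee_rot: [-179.9, 0.0, 118.5]
force: [-0.1, 0.2, 0.8]
gripper_width: 51.1
gripper_force: 0.0
```

>>> {"method": "move_arm", "body": {"plan": [{"x": 0, "y": 0, "z": -20, "rx": 0, "ry": 0, "rz": 0}, {"x": 0, "y": 0, "z": -30, "rx": 0, "ry": 0, "rz": 0}, {"x": 0, "y": 0, "z": -50, "rx": 0, "ry": 0, "rz": 0}, {"x": 0, "y": 0, "z": -50, "rx": 0, "ry": 0, "rz": 0}, {"x": 40, "y": -30, "z": -30, "rx": 0, "ry": 0, "rz": 0}, {"x": 40, "y": -30, "z": 0, "rx": 0, "ry": 0, "rz": 0}, {"x": 40, "y": -30, "z": 0, "rx": 0, "ry": 0, "rz": 0}, {"x": 40, "y": -30, "z": 0, "rx": 0, "ry": 0, "rz": 0}, {"x": 40, "y": -30, "z": 0, "rx": 0, "ry": 0, "rz": 0}, {"x": 0, "y": 0, "z": 0, "rx": 0, "ry": 0, "rz": 0}]}}

```text
time_s: 21.15
ee_pos: [271.6, 267.1, 218.3]
ee_rot: [-179.9, -0.1, 118.9]
force: [-0.1, -0.8, 0.3]
gripper_width: 54.7
gripper_force: 0.0
```

```bash
python3 - <<'E'
from g import *
L=[]
for n in('scene','top'):
    f=grab_frame(n); W,_,_=cloud(f); c=proj(f,[540.8,84.6,46])[0].round().astype(int); a=f['img'][c[1]-30:c[1]+30,c[0]-40:c[0]+40]
    L.append(cv2.resize(cv2.cvtColor(a,cv2.COLOR_RGB2BGR),(400,300),interpolation=cv2.INTER_CUBIC))
    d=np.array([-.477,.879])
    for s in(-60,-30,20,70,90): 
        q=proj(f,[*(np.array([540.8,84.6])+s*d),46])[0]; p=deproj(f,q); print(n,s,p)
cv2.imwrite('pics/m.png',np.hstack(L)); print('sash',sashfit()[0])
E
```

```text
scene -60 [568.932  31.702  45.257]
scene -30 [553.654  57.821  43.828]
scene 20 [531.698 102.274  46.633]
scene 70 [511.732 146.776  52.047]
scene 90 [503.368 164.398  53.599]
top -60 [569.5    31.846  45.053]
top -30 [555.161  58.235  45.295]
top 20 [531.345 102.251  44.387]
top 70 [507.233 145.694  51.392]
top 90 [497.719 163.127  52.093]
sash 0.38609588
```

View pics/m.png

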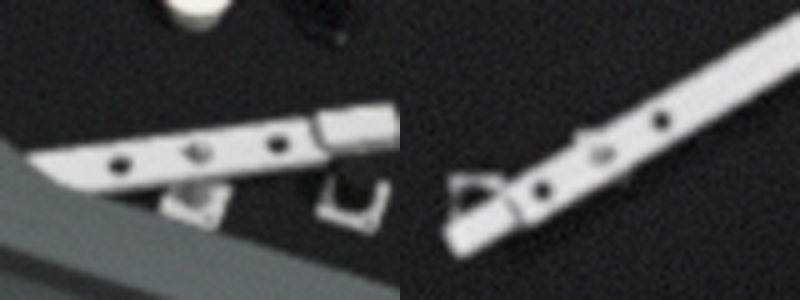

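The bar lies level with its top at about 45 mm. The pin tip shows in the middle hole, at (198,152) and (602,153), with an empty hole on either side. The arm is clear.

```bash
python3 -c "
from workcell import *
print(job_done())"
```

```text
the job is handed in; nothing more can be done
None
```

The window is now held by the stay's middle hole, with the bar lying level on the pin's shoulder and let go. The crockery, jars and pots were never touched. The job is handed in, and no verdict came back.

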